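# Set the stone guard at the high spot of a tracking wheel

### The job

First use the scraper block to sweep every loose stone off the steel rest into the catch tray, and put the block down on the bench beside the fixture. Then turn the out-of-round tracking wheel slowly by its crank (no faster than a turn in about three seconds) and leave it stopped with the highest spot of its tyre at the pointer, where the needle stands furthest out; there is a second, lesser bump that will not do. Last, set the guard to 40 mm off that high spot: stand the 40 mm gauge, the middle one of the three by thickness, on the rest against the tyre, push the guard up until it touches the gauge, then lift the gauge out and stand it back on the mat, with wheel and guard left as set and the other things on the bench undisturbed.

Things in the scene. Friction and masses are not known exactly. Their poses are not given: they have to be found in the camera images.
- fixture: Grey base plate 230 x 425 x 10 mm fixed to the bench, place and yaw vary. Origin at bench height under the wheel's vertical axis. In its frame (mm): the steel rest is a flat platform, top z = 36, x -70..70, y from -310 up to the tyre (edge at y = -109 in the middle, nearer the wheel at the sides; 8 mm lip at x -70..-51, y -101); scale at x 105..156, y -137..-52, below z = 20.
- rest_mid (a point): Point on top of the rest, in the middle of the strip between tyre and guard where the stones lie (fixture frame 0, -165, 36 mm; strip y -109 to about -222). Axes as the fixture's.
- tray_in (a point): Middle of the floor of the catch tray along the rest's -x side (fixture frame -128, -165, 12.5 mm); axes as the fixture's. Floor 114 (x) by 160 mm (y), outer walls 28 mm high; the wall at the rest ends below the rest's top, so stones pushed over the rest's -x edge drop in. In the tray: stone origin over the floor, under 21 mm above it.
- wheel: Wheel flat on a vertical spindle: aluminium hub 144 mm across, top z = 68 mm, nut on top to z = 83; black rubber tyre 200 mm across, z 14 to 64. Turns without end both ways, friction 0.08 N m, stays where left. Origin on the axis at bench height, x axis to the crank. One high spot 5 mm proud, one lesser bump 2.5 mm, each about 30 degrees to either side; where they lie relative to the crank varies.
- crank_pin (a point): On the crank's grip, z = 98 mm: an upright black sleeve, 19 mm across, z 74 to 123 mm, on the hub 40 mm from the wheel's axis. It spins freely on its pin, so it can be held with a fixed gripper yaw and carried round a circle of 40 mm radius; needs about 2 N; hold it firmly.
- pointer (a joint): Pointer reading (rad): a sprung lever under the rest; its roller rides on the tyre at the middle of the rest's edge (fixture -y of the axis), its needle moves over the white scale. 0 on the plain tyre, about 0.10 on top of the lesser bump, 0.195 on the high spot; more = roller pushed further out. At the high spot = above 0.165 (within about 11 degrees).
- needle_tip (a point): Tip of the pointer's black needle, z = 19 mm, 110 mm from its pivot, over the scale on the rest's +x side. Swings towards the fixture's +y as the reading grows, 22 mm from plain tyre to high spot. Not to be pushed.
- guard (a joint): Travel of the stone guard along the fixture's +y towards the tyre (m), 0 to 0.117; starts at 0 to 0.008. Friction about 4 N; stays where left. Reads 0.085 with its face 40 mm from the 5 mm high spot; 0.0825 to 0.0875 is right.
- guard_knob (a point): On the axis of the guard's upright black knob (22 mm across, z 52 to 100 mm), at z = 80 mm, 38 mm behind (-y of) the guard's face. Grip it with the fingers closing along the fixture's x, as the gauge's tab stands 58 mm ahead when the guard touches the gauge.
- guard_face (a point): On the guard's flat face towards the tyre (80 mm wide in x, z 37 to 73 mm). At travel 0 it is at y = -230 mm in the fixture's frame.
- gauge_40: Gauge to use: aluminium bar 90 (x) x 40 (y) x 30 mm high with an upright black tab on top, 36 (x) x 12 (y) mm, z 30 to 71. Origin at the centre of its underside; 0.31 kg. On the rest against the high spot its x lies along the fixture's x, centre at (0, -125) mm of the fixture. Its bar is as high as the tyre, so the tab stands clear above wheel and guard.
- gauge_32: Look-alike gauge, 32 mm thick, otherwise like gauge_40. Not used; stays on the mat.
- gauge_48: Look-alike gauge, 48 mm thick, otherwise like gauge_40. Not used; stays on the mat.
- mat: Black rubber mat fixed on the bench, 160 (x) x 220 (y) x 3 mm, origin at the centre of its underside. The three gauges stand on it in varying order, about 70 mm apart along its y, bars along its x. In the end they stand upright on it, origins over the mat.
- scraper: Scraper block standing on the bench: wood, 38 (x) x 96 (y) x 30 mm high, steel edge on its -x face, rubber on +x, with an upright handle post, 34 (x) x 22 (y) mm, z 28 to 70. Origin at the centre of its underside; 0.16 kg. Sweeps along its x, underside 1 to 4 mm above the rest; 17 mm narrower than the strip between tyre and guard.
- stone_1: Grey crushed stone, about 26 x 22 x 16 mm, 20 g, on the rest at the start; three to five of the five stones are present. Origin at the centre of its underside as built.
- stone_2: Grey crushed stone, about 26 x 22 x 16 mm, 20 g, on the rest at the start; three to five of the five stones are present. Origin at the centre of its underside as built.
- stone_3: Grey crushed stone, about 26 x 22 x 16 mm, 20 g, on the rest at the start; three to five of the five stones are present. Origin at the centre of its underside as built.
- stone_4: Grey crushed stone, about 26 x 22 x 16 mm, 20 g, on the rest at the start; three to five of the five stones are present. Origin at the centre of its underside as built.
- stone_5: Grey crushed stone, about 26 x 22 x 16 mm, 20 g, on the rest at the start; three to five of the five stones are present. Origin at the centre of its underside as built.
- weight_500: Bystander: brass weight, 45 mm across, 62 mm high, on the bench. Leave it.
- weight_200: Bystander: brass weight, 35 mm across, 48 mm high, on the bench. Leave it.
- tin_d: Bystander: round metal tin, 66 mm across, 40 mm high, on the bench. Leave it.

How it is judged (in metres and radians):
On the way, in this order (a step that is already met when the one before it is completed fails the run):
1. every stone is off the rest and lies in the catch tray (x of stone_1 in the frame of tray_in between -0.057 and 0.057 m and y of stone_1 in the frame of tray_in between -0.08 and 0.08 m and z of each of stone_1, stone_2, stone_3, stone_4, stone_5 in the frame of tray_in below 0.021 m and x of stone_2 in the frame of tray_in between -0.057 and 0.057 m and y of stone_2 in the frame of tray_in between -0.08 and 0.08 m and x of stone_3 in the frame of tray_in between -0.057 and 0.057 m and y of stone_3 in the frame of tray_in between -0.08 and 0.08 m and x of stone_4 in the frame of tray_in between -0.057 and 0.057 m and y of stone_4 in the frame of tray_in between -0.08 and 0.08 m and x of stone_5 in the frame of tray_in between -0.057 and 0.057 m and y of stone_5 in the frame of tray_in between -0.08 and 0.08 m), for 0.3 s.
2. the wheel is stopped with its high spot at the pointer (value of joint pointer above 0.165 rad and angular speed of wheel below 0.08 rad/s), for 0.5 s.
3. with the high spot still at the pointer, the guard is up against the 40 mm gauge, which stands on the rest against the tyre (value of joint pointer above 0.165 rad and value of joint guard between 0.0825 and 0.0875 m and x of gauge_40 in the frame of fixture between -0.03 and 0.03 m and y of gauge_40 in the frame of fixture between -0.129 and -0.121 m and z of gauge_40 in the frame of fixture between 0.033 and 0.04 m and angle between the x axis of gauge_40 and the x axis of fixture, either way round below 0.12 rad and angle between gauge_40's own z axis and vertical below 0.1 rad), for 0.2 s.
At the end, for the whole second after the job is handed in: All stones in the catch tray; wheel still with the pointer above 0.165; guard travel 0.0825 to 0.0875 m; the three gauges upright on the mat (origins over it); scraper on the bench, off the fixture; all released and at rest (all of step 1 and value of joint pointer above 0.165 rad and angular speed of wheel below 0.05 rad/s and value of joint guard between 0.0825 and 0.0875 m and x of gauge_32 in the frame of mat between -0.08 and 0.08 m and y of gauge_32 in the frame of mat between -0.11 and 0.11 m and z of each of gauge_32, gauge_40, gauge_48 in the frame of mat below 0.008 m and angle between each of gauge_32, gauge_40, gauge_48's own z axis and vertical below 0.1 rad and x of gauge_40 in the frame of mat between -0.08 and 0.08 m and y of gauge_40 in the frame of mat between -0.11 and 0.11 m and x of gauge_48 in the frame of mat between -0.08 and 0.08 m and y of gauge_48 in the frame of mat between -0.11 and 0.11 m and linear speed of each of gauge_40, scraper below 0.02 m/s and height (world z) of scraper below 0.03 m and (horizontal distance between scraper and rest_mid above 0.17 m or height (world z) of scraper below 0.006 m)); the robot touches nothing.
It fails at once if the wheel is spun faster than 4 rad/s (angular speed of wheel above 4 rad/s).
It fails at once if the bystander weight_500 is shifted more than 3 cm (distance of weight_500 from where it was at the start of the episode above 0.03 m).
It fails at once if the bystander weight_200 is shifted more than 3 cm (distance of weight_200 from where it was at the start of the episode above 0.03 m).
It fails at once if the bystander tin_d is shifted more than 3 cm (distance of tin_d from where it was at the start of the episode above 0.03 m).
Of stone_1, stone_2, stone_3, stone_4, stone_5 only 3 to 5 are there at a start; the rules pass over those that are not, and their reading is None.
At some moment in a run one of gauge_40, scraper may be knocked a few centimetres aside while the robot is not near it.
It also fails if it takes over 208 s, if anything falls off the work surface, if the arm or the gripper's body presses on something with over 40 N, if the wrist force passes 120 N, or if a joint passes its speed limit or range.

### The arm

A 6-joint arm with a two-finger parallel gripper is mounted at the origin on a cart in front of the work surface, level with it; the furniture and walls round the work are solid. World frame = base frame: x ahead of the robot, y to its left, z up, the work surface at z = 0. Lengths are in mm, angles in rad, forces in N, time in s.
With the tool pointing down it reaches from about 350 to 975 mm from the base axis. Payload 7.1 kg.
Tool frame: the origin (TCP) lies on the front face of the gripper's body, between the roots of the fingers; the fingertips stand 80 mm ahead of it and the grasp point (between the pads) lies 61 mm ahead of it (env.tips_ahead is the distance from the TCP to the fingertips, in mm); z points along the fingers, y is the direction in which the jaws open and shut (so a half turn about z gives the same grasp; the last joint's range is limited). The gripper opens to 88 mm and grips with 3 to 60 N. Pads are 20 mm wide; open, the fingers measure 115 mm over their backs; the gripper's body (75 mm by 178 mm) begins 61 mm behind the grasp point.
Start: joints at [1.187, 0.423, 1.63, -0, 1.089, -0.019], TCP at [222.945, 583.867, 302.675] pointing down, gripper open.
Joint ranges: [-3, 3], [-0.9, 2.11], [0.09, 2.58], [-1.31, 4.45], [0.11, 2.69], [-2.54, 2.54]. Speed limits (rad/s): [2.39, 2.39, 3.01, 3.14, 3.14, 3.14].

### API

Orientations are given as a unit quaternion [x, y, z, w].
In Python, from station import env, set_gripper, viewer, workorder gives the robot as it stands. Calls block until the motion is done:
- env.reach(position, orientation): joint-space move of the TCP to a pose.
- env.move_l(position, rot=None, rate=150, f_stop=None): straight line of the TCP; rot=None keeps the orientation; rate is the mean speed in mm/s. With f_stop (N) it stops when the force on the tool has changed by that much, and returns True; else False.
- env.move_joints(angles): joint-space move.
- set_gripper(opening): finger opening in mm; the grip force is fixed at half the most; returns when the fingers have stopped.
- env.hold(seconds).
- env.ik(position, orientation): joint angles nearest the present ones, or None.
- env.read_state(): the state.
- viewer.camera(name): name is "scene" or "side" or "wrist"; returns the picture (384x512x3 uint8, blue, green, red); there is no depth.
- viewer.camera_params(name): a dict with "fx", "fy", "cx", "cy" (pixels), "pose" (4x4, takes a point from camera to world coordinates); the wrist camera has in their place "tool_from_camera" (4x4, takes a point from camera to tool coordinates, whose origin is the TCP and whose axes are the flange's). Camera axes: x right, y up, looking along -z (the intrinsics and any distortion apply to the point x, -y, -z); pixel columns grow to the right and rows downward; lengths in mm; the calibration is good to about 2 mm. A picture is of the moment at which its call begins: read the wrist's pose just before it. camera_params takes no time and is no camera call.
A pose or a line that the arm cannot do raises env.IKError and nothing moves.
- workorder.sign_off(): hands the job in, once; it reports no verdict.
The state is a dict: "time_s": time; "qpos": joint angles; "dq": joint speeds; "tau": joint torques, N m; "tool_pos": TCP position; "orientation": TCP orientation; "force": force on the tool from outside, world axes, zero at the start; "wrist_torque": the same for the moment, N m; "width": finger opening in mm.
Only numpy, scipy, OpenCV 4.12 (cv2) and the standard library are available. Lean on these libraries where they do the work, as an engineer would, in place of code of your own. Each camera call takes 0.05 s, during which the arm holds its last target. There are 200 camera calls.

## Working session

There is one attempt and no reset: what is moved stays moved. The work goes in short steps, each a Python script; the robot and the scene stay as the last script left them, time stands still between calls to the robot, and variables do not carry over. Pictures are saved under pics/ and viewed, on a budget of 14 in all, crops included, one or two more only if the job needs it, and the job is handed in when it is done.

```bash
ls; mkdir -p pics; python3 - <<'E'
from station import env, set_gripper, viewer, workorder
import cv2, numpy as np
np.set_printoptions(precision=4,suppress=True)
for n in ("scene","side","wrist"):
    cv2.imwrite(f"pics/a_{n}.png",viewer.camera(n)); p=viewer.camera_params(n); print(n,p)
s=env.read_state(); print(s)
a=cv2.imread("pics/a_scene.png"); cv2.imwrite("pics/a_scene2.png",cv2.resize(a,(800,600),interpolation=cv2.INTER_CUBIC))
a=cv2.imread("pics/a_side.png"); cv2.imwrite("pics/a_side2.png",cv2.resize(a,(800,600),interpolation=cv2.INTER_CUBIC))
E
```

```text
pics
scene {'fx': 423.06872067850696, 'fy': 423.06872067850696, 'cx': 254.073390433731, 'cy': 188.45765315458723, 'pose': array([[   0.4665,    0.6746,   -0.5721, -113.6234],
       [  -0.8843,    0.369 ,   -0.2859, -304.4879],
       [   0.0182,    0.6393,    0.7688,  998.0601],
       [   0.    ,    0.    ,    0.    ,    1.    ]])}
side {'fx': 480.26392369594436, 'fy': 480.26392369594436, 'cx': 256.4847592359113, 'cy': 192.93145476429805, 'pose': array([[  -0.0812,    0.7284,   -0.6803, -552.0552],
       [  -0.9967,   -0.0577,    0.0571,  135.6615],
       [   0.0023,    0.6827,    0.7307, 1277.6874],
       [   0.    ,    0.    ,    0.    ,    1.    ]])}
wrist {'fx': 324.7995845377115, 'fy': 324.7995845377115, 'cx': 259.93373306450235, 'cy': 185.62603186179035, 'tool_from_camera': array([[ -0.0007,   0.9556,   0.2946,  81.8209],
       [  1.    ,   0.0006,   0.0005,   0.4737],
       [  0.0003,   0.2946,  -0.9556, -81.4633],
       [  0.    ,   0.    ,   0.    ,   1.    ]])}
{'time_s': 0.15, 'qpos': array([ 1.187 ,  0.4237,  1.6305, -0.    ,  1.0886, -0.019 ]), 'dq': array([ 0.0011, -0.0022, -0.0023, -0.0007,  0.0003,  0.0007]), 'tau': array([ -0.0007, -54.4984, -27.3919,   0.0644,   0.0205,  -0.0001]), 'tool_pos': array([222.8353, 583.5858, 302.0877]), 'orientation': array([ 0.1814,  0.9834, -0.0006, -0.0001]), 'force': array([ 0.6617, -0.0892, -0.812 ]), 'wrist_torque': array([ 0.0117, -0.0181,  0.0041]), 'width': 88.04998104917475}
```

View pics/a_scene2.png

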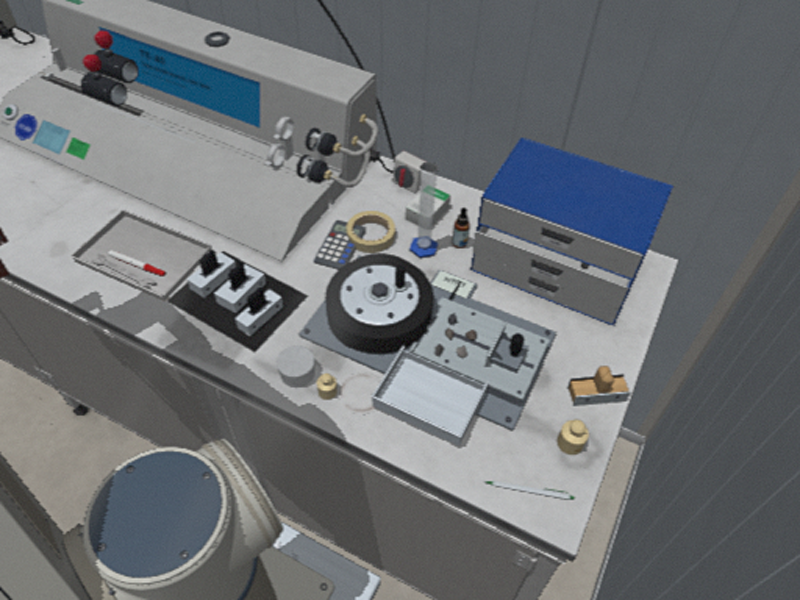

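View pics/a_side2.png

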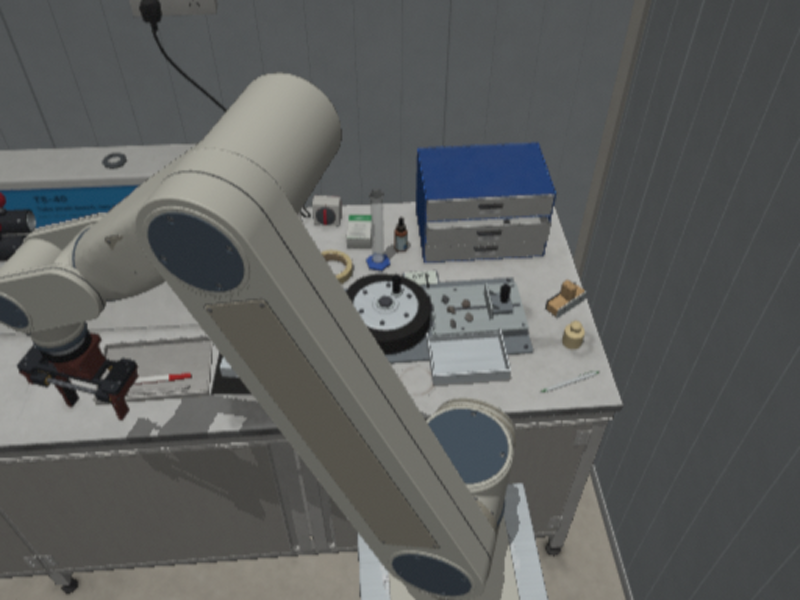

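Scene view (800x600): wheel nut (379,289), crank top (400,270), guard knob (516,341), four stones near (452,318), (449,335), (440,350), (462,352) and (474,335). The scraper handle is at (605,375), the gauges at (210,265), (240,285) and (262,303), and the mat corners at (228,236), (306,296), (257,347), (170,299).

```bash
cat > h.py <<'E'
from station import env, set_gripper, viewer, workorder
import cv2, numpy as np
from scipy.spatial.transform import Rotation as R
np.set_printoptions(precision=3,suppress=True)
env_state=env.read_state
def down(yaw):  # tool z down, tool y (jaw axis) at world angle yaw
    y=np.array([np.cos(yaw),np.sin(yaw),0]); z=np.array([0,0,-1.]); x=np.cross(y,z)
    return R.from_matrix(np.c_[x,y,z]).as_quat()
def campose(n,s=None):
    p=viewer.camera_params(n)
    if n!="wrist": return p,p["pose"]
    s=s or env.read_state(); T=np.eye(4); T[:3,:3]=R.from_quat(s["orientation"]).as_matrix(); T[:3,3]=s["tool_pos"]
    return p,T@p["tool_from_camera"]
def px2w(pc,u,v,z):
    p,T=pc; d=T[:3,:3]@np.array([(u-p["cx"])/p["fx"],-(v-p["cy"])/p["fy"],-1]); return T[:3,3]+d*(z-T[2,3])/d[2]
def w2px(pc,P):
    p,T=pc; c=T[:3,:3].T@(np.asarray(P,float)-T[:3,3]); return np.array([p["cx"]+p["fx"]*c[0]/-c[2],p["cy"]-p["fy"]*c[1]/-c[2]])
def shot(n,name,view=True):
    s=env.read_state(); im=viewer.camera(n); pc=campose(n,s)
    cv2.imwrite(f"pics/{name}.png",im); cv2.imwrite(f"pics/{name}_b.png",cv2.resize(im,(800,600),interpolation=cv2.INTER_CUBIC))
    np.save(f"pics/{name}.npy",pc[1]); return im,pc
E
python3 - <<'E'
from h import *
pc=campose("scene")
k=1.5625
for n,u,v,z in [("nut",379,288,83),("crank",400,269,123),("knob",516.5,337,100),("mat1",228,236,3),("mat2",306,296,3),("mat3",257,347,3),("mat4",170,299,3),
 ("scr",605,371,70),("w500",574,425,62),("w200",327,378,48),("tin",297,355,40),("plateR",555,330,10),("plateB",515,426,10),("plateL",302,330,10),("trayN",405,347,28),("trayF",487,385,28),("needle",452,297,19),("g1",209,254,74),("g2",238,268,74),("g3",260,292,74)]+[("st",u,v,50) for u,v in[(452,318),(449,335),(440,350),(462,352),(474,335)]]:
    P=px2w(pc,u/k,v/k,z); print(n,P[:2],"r",np.hypot(*P[:2]))
E
```

```text
nut [565.151  71.608] r 569.669276348686
crank [592.248  43.762] r 593.862331663878
knob [ 568.885 -190.593] r 599.9630227222545
mat1 [597.748 451.499] r 749.1017759398975
mat2 [538.336 219.334] r 581.3027078645893
mat3 [393.532 231.912] r 456.78264891450436
mat4 [406.34  445.015] r 602.619585691195
scr [ 596.802 -343.384] r 688.5382512533084
w500 [ 479.239 -329.468] r 581.5661908020344
w200 [374.459  66.983] r 380.4029108521925
tin [393.927 140.919] r 418.37356021313394
plateR [ 687.087 -236.829] r 726.7576722482497
plateB [ 463.146 -244.036] r 523.5050114246786
plateL [461.23  177.639] r 494.25594042911786
trayN [506.9  -13.38] r 507.0763979535832
trayF [ 503.514 -173.873] r 532.6899428330497
needle [660.152 -36.203] r 661.1439571330011
g1 [490.907 399.754] r 633.0818713787986
g2 [488.238 330.134] r 589.3766490520123
g3 [459.812 260.118] r 528.2883470661551
st [590.67  -65.444] r 594.2846147313761
st [553.359 -76.779] r 558.6598185153057
st [516.373 -76.637] r 522.0292678756164
st [ 530.896 -112.212] r 542.6251010692349
st [ 574.684 -115.933] r 586.2609732054053
```

```bash
python3 - <<'E'
from h import *
for nm,x,y,z in [("mat",520,330,330),("fix",600,-75,400),("scr",600,-300,330)]:
    env.reach([x,y,z],down(np.pi/2)); env.hold(.3); shot("wrist","w_"+nm)
s=env.read_state(); print(s["time_s"],s["qpos"],s["tool_pos"])
E
```

```text
5.1333 [-0.48   0.463  1.498  0.     1.18  -2.052] [ 600.369 -299.102  330.513]
```

View pics/w_fix_b.png

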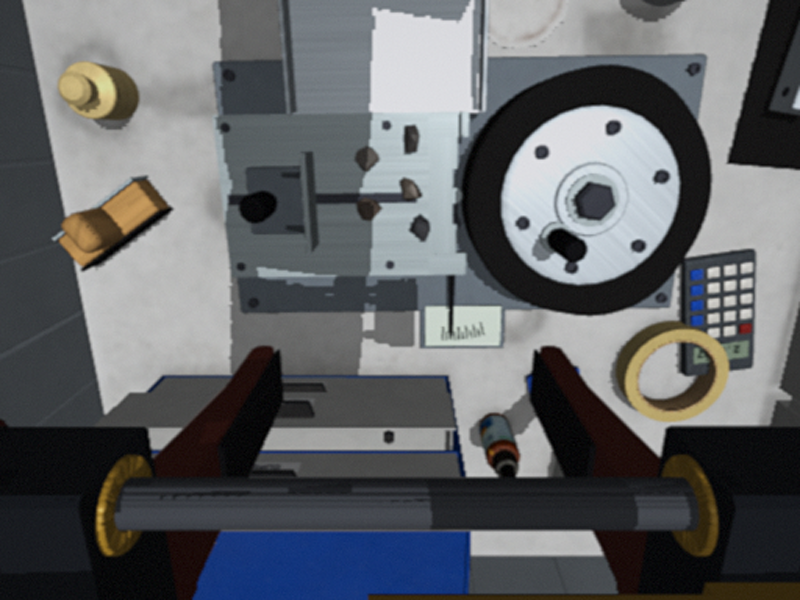

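View pics/w_scr_b.png

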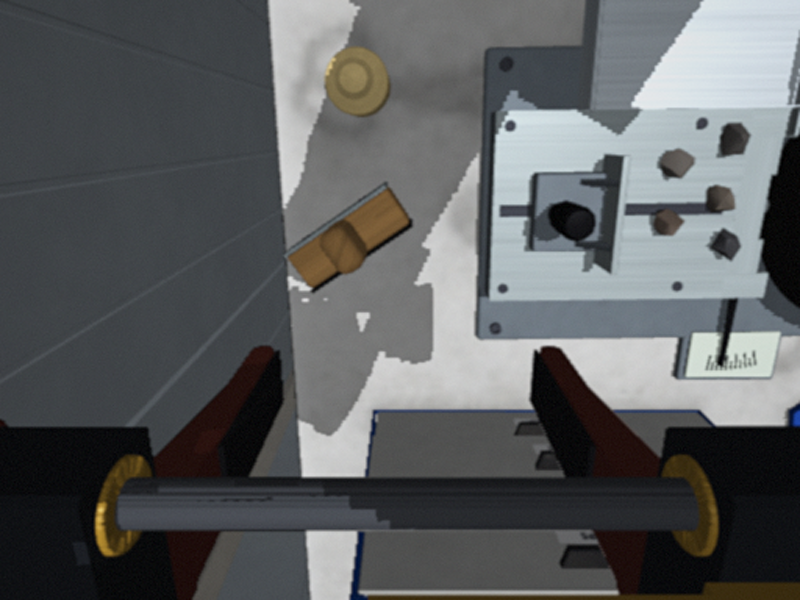

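View pics/w_mat_b.png

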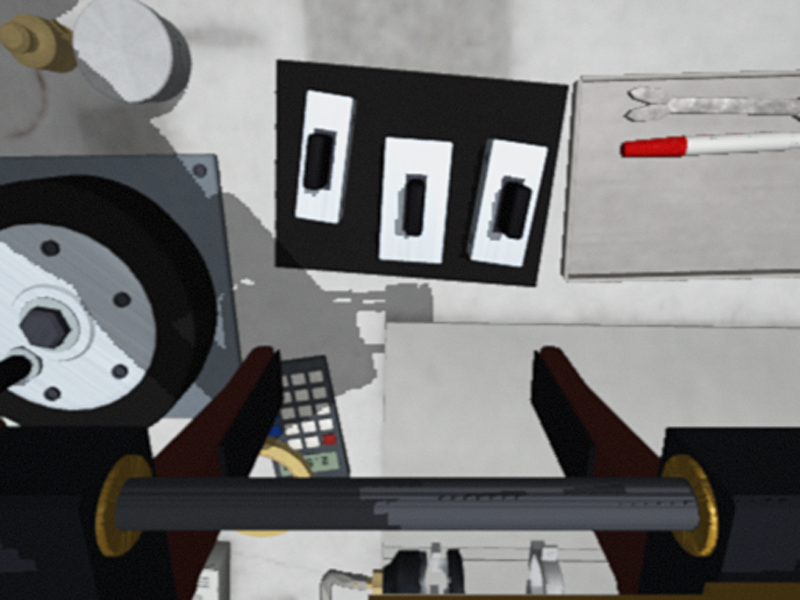

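Fix view: five stones at (366,158), (411,138), (410,188), (369,209), (420,228), nut at (595,200), crank top (571,247), knob at (257,206). Scraper view: wood top corners are (385,186), (411,222), (313,290), (287,256), with the steel edge on the upper-left side. Mat view: from left to right the bars look thin, thick and middle, so the right one, tab top near (515,208), should be the 40 mm gauge.

```bash
cat > m.py <<'E'
from h import *
from scipy.optimize import least_squares
k=1.5625
def ld(n): return (viewer.camera_params("wrist"),np.load(f"pics/{n}.npy"))
F,S,M=ld("w_fix"),ld("w_scr"),ld("w_mat")
def pose(q,P): c,s=np.cos(q[2]),np.sin(q[2]); return np.array([q[0]+c*P[0]-s*P[1],q[1]+s*P[0]+c*P[1],P[2]])
def fit(obs,q0):
    f=lambda q: np.concatenate([w2px(pc,pose(q,P))*k-uv for pc,uv,P in obs])
    r=least_squares(f,q0,loss="soft_l1",f_scale=3); return r.x,f(r.x).reshape(-1,2)
E
python3 - <<'E'
from m import *
obs=[(F,(595,200),(0,0,83)),(F,(217,114),(-70,-310,36)),(S,(497,110),(-70,-310,36)),(S,(489,299),(70,-310,36)),
 (S,(765,297),(70,-104,36))][:4]
q,r=fit(obs,[565,71,0.01]); print("fixture",q,"res",r.tolist())
def fx(pc,u,v,z):
    P=px2w(pc,u/k,v/k,z)[:2]-q[:2]; c,s=np.cos(q[2]),np.sin(q[2]); return np.array([c*P[0]+s*P[1],-s*P[0]+c*P[1]])
print("crank",fx(F,571,247,123),"knob",fx(F,262,207,98),fx(S,580,221,98),"needle",fx(F,451,333,19),fx(S,722,362,19))
for u,v in[(366,158),(411,138),(410,188),(369,209),(420,228)]: print("stone F",fx(F,u,v,44))
for u,v in[(677,163),(735,138),(720,198),(667,221),(725,244)]: print("stone S",fx(S,u,v,44))
sx,sy=19,48
# scraper axes: -x is steel side (up-left in img)
obs=[(S,(387,187),(-sx,sy,30)),(S,(411,222),(sx,sy,30)),(S,(314,290),(sx,-sy,30)),(S,(287,256),(-sx,-sy,30))]
for y0 in (0.6,):
    p=px2w(S,348/k,238/k,30); q2,r=fit(obs,[p[0],p[1],y0]); print("scraper",q2,r.tolist(),"post top",px2w(S,343/k,238/k,70))
pc=campose("scene")
for u,v,z in [(474,268,0),(618,318,0)]: print("cab",px2w(pc,u/k,v/k,z))
for X in [(482,196),(640,245)]:
  for z in (100,150,200): print("cabtop",z,px2w(pc,X[0]/k,X[1]/k,z))
print("cab S",[px2w(S,375/k,410/k,z) for z in (0,100,150)])
c=np.array([px2w(M,u/k,v/k,3) for u,v in[(278,60),(568,85),(537,286),(276,267)]]); print("mat",c.mean(0),np.linalg.norm(c-np.roll(c,1,0),axis=1),np.arctan2(*(c[1]-c[0])[:2]))
for cs,tab in [([(306,90),(355,97),(340,223),(295,217)],(320,158)),([(384,138),(452,142),(441,264),(379,260)],(414,205)),([(489,139),(547,147),(523,267),(468,257)],(517,208))]:
    c=np.array([px2w(M,u/k,v/k,33) for u,v in cs]); d=c[3]-c[0]+c[2]-c[1]
    print("gauge",c.mean(0)[:2],"edges",np.linalg.norm(c-np.roll(c,-1,0),axis=1),"yaw",np.arctan2(d[1],d[0]),"tab",px2w(M,tab[0]/k,tab[1]/k,74)[:2])
E
```

```text
fixture [568.538  75.707   0.014] res [[2.9802595491989905, 0.9912528746247062], [-5.4481516952417905, -0.18301178427299192], [-0.21603812841078707, -0.7065079337461526], [0.6078273708506003, 0.6214500569327583]]
crank [ 27.446 -31.151] knob [  -0.829 -257.972] [  -1.345 -266.128] needle [ 134.912 -107.381] [ 133.835 -108.183]
stone F [ -33.154 -182.579]
stone F [ -48.65  -144.846]
stone F [  -7.989 -146.121]
stone F [   9.326 -181.554]
stone F [  26.377 -137.81 ]
stone S [ -32.364 -182.985]
stone S [ -48.755 -145.149]
stone S [  -7.488 -148.551]
stone S [   8.661 -184.324]
stone S [  26.292 -139.145]
scraper [ 596.588 -342.073    0.607] [[-1.1528232634807978, -4.541444563696473], [3.9276829990171223, 2.4079488012349657], [0.6752593470588408, 3.280706709652577], [-2.562918272884133, -1.3139219643528577]] post top [ 587.275 -341.635   70.   ]
cab [766.437 -38.258   0.   ]
cab [ 780.984 -333.57     0.   ]
cabtop 100 [866.543  -0.543 100.   ]
cabtop 150 [811.971 -17.465 150.   ]
cabtop 200 [757.4   -34.387 200.   ]
cabtop 100 [ 884.798 -319.031  100.   ]
cabtop 150 [ 829.21  -318.221  150.   ]
cabtop 200 [ 773.622 -317.412  200.   ]
cab S [array([ 761.251, -326.879,    0.   ]), array([ 702.401, -319.975,  100.   ]), array([ 672.977, -316.523,  150.   ])]
mat [473.298 338.23    3.   ] [158.404 216.578 157.529 218.627] 0.07912537414886592
gauge [455.502 271.624] edges [34.26  89.558 33.748 89.534] yaw -0.15233922180463635 tab [452.979 275.642]
gauge [487.193 336.884] edges [48.723 90.173 47.677 89.693] yaw -0.06108630812881755 tab [483.08  336.331]
gauge [488.209 405.532] edges [42.264 89.605 43.331 87.328] yaw -0.13065144586443533 tab [485.037 404.599]
```

```bash
cat >> h.py <<'E'
FX=np.array([568.5,74.5,0.014])
def fw(x,y,z): c,s=np.cos(FX[2]),np.sin(FX[2]); return [FX[0]+c*x-s*y,FX[1]+s*x+c*y,z]
E
python3 - <<'E'
from h import *
yaw=0.607-np.pi/2; g=[596.,-342.]
env.reach(g+[230],down(yaw)); set_gripper(60)
env.move_l(g+[135],rate=120)
print("stop",env.move_l(g+[115],rate=40,f_stop=6), env.read_state()["tool_pos"])
set_gripper(0); s=env.read_state(); print("w",s["width"],s["tool_pos"])
if s["width"]>15:
    env.move_l(g+[190],rate=120); env.hold(.2); s=env.read_state(); print(s["width"],s["force"],s["qpos"],s["time_s"])
    shot("wrist","grasp")
E
```

```text
stop False [ 595.973 -341.975  114.788]
w 21.90857711951878 [ 596.241 -342.207  115.244]
22.000448265752752 [-0.797 -0.196 -2.339] [-0.538  0.642  1.548  0.     0.953  0.426] 11.125
```

View pics/grasp_b.png

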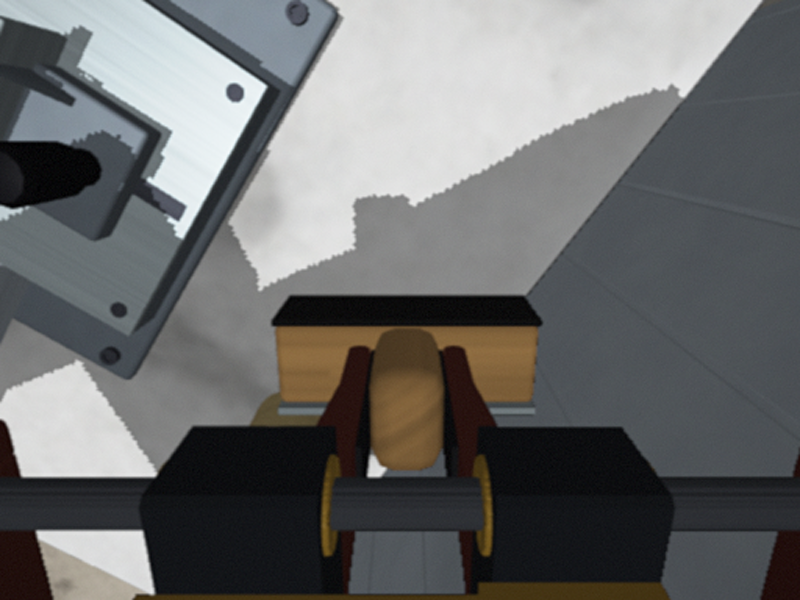

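The scraper is held square and centred (width 22.0), with its rubber face up in the image at (407,312) and the fingers on the post. Next is the sweep.

```bash
python3 - <<'E'
from h import *
q=down(FX[2]-np.pi/2); Z=115.2+36+2.5
env.reach(fw(100,-163,240),q)
env.move_l(fw(92,-163,Z),rate=120)
print(env.read_state()["tool_pos"][2]-Z)
print(env.move_l(fw(-95,-163,Z),rate=60,f_stop=15), env.read_state()["force"])
env.move_l(fw(-95,-163,Z+60),rate=150)
env.hold(.3)
shot("scene","swept")
env.reach(fw(0,-250,330),down(FX[2]-np.pi/2)); env.hold(.3); shot("wrist","swept2")
print(env.read_state()["width"],env.read_state()["time_s"])
im=cv2.imread("pics/swept.png")[195:285,180:370]; cv2.imwrite("pics/swept_c.png",cv2.resize(im,(760,360),interpolation=cv2.INTER_CUBIC))
E
```

```text
0.6357018341944354
False [-0.264 -0.624 -2.076]
21.695846566036643 18.3417
```

View pics/swept2_b.png

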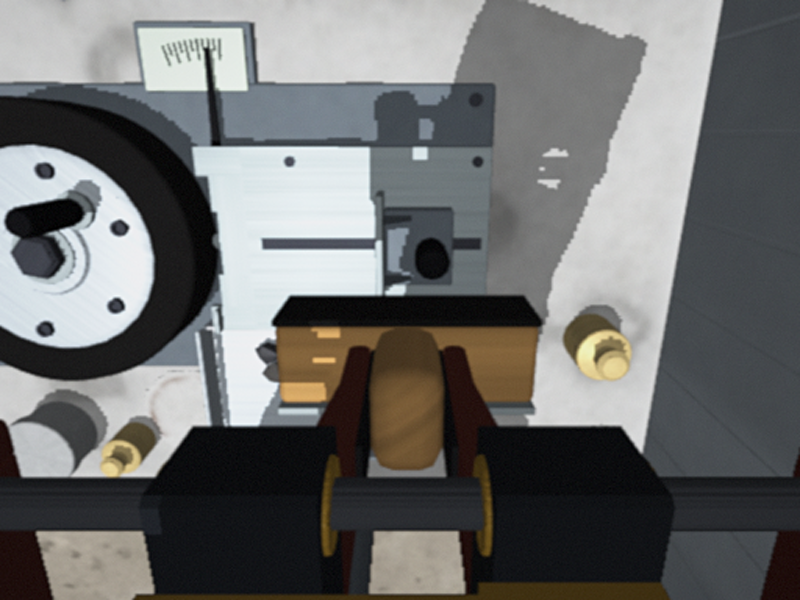

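The rest strip looks clear: its plate from (220,150) to (370,330) is empty. Two stones show in the tray at (268,355). I'll set the scraper back down where it stood and check the tray and wheel.

```bash
python3 - <<'E'
from h import *
yaw=0.607-np.pi/2; g=[596.,-342.]
env.reach(g+[200],down(yaw))
env.move_l(g+[125],rate=120); print(env.move_l(g+[113.5],rate=20,f_stop=5), env.read_state()["tool_pos"])
set_gripper(50); env.move_l(g+[220],rate=150)
env.reach(fw(-110,-60,400),down(FX[2]-np.pi/2)); set_gripper(88); env.hold(.3); shot("wrist","tray")
print(env.read_state()["time_s"])
E
```

```text
True [ 596.011 -342.057  115.142]
24.625
```

View pics/tray_b.png

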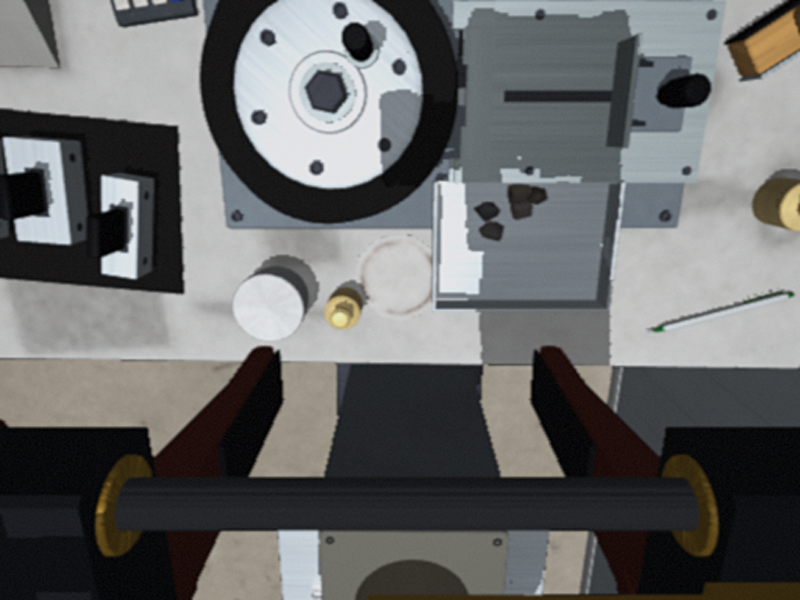

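All five stones lie in the tray, at (488,211), (490,230), (518,192), (522,207), (538,195). The nut is at (327,90), the crank top at (360,37). Next I fix the wheel axis and crank position and line up on the crank.

```bash
python3 - <<'E'
from m import *
T=ld("tray")
for n,pc,nut,cr in [("F",F,(595,200),(571,247)),("T",T,(327,90),(359,33))]:
    a=px2w(pc,nut[0]/k,nut[1]/k,83); b=px2w(pc,cr[0]/k,cr[1]/k,123); print(n,a,b,(b-a)[:2],np.hypot(*(b-a)[:2]))
a=px2w(M,43/k,328/k,83);print("M",a)
p=np.array(fw(27,-30,0))
env.reach([p[0]-40,p[1],300],down(FX[2]-np.radians(110))); env.hold(.3); shot("wrist","crank"); print(env.read_state()["qpos"])
E
```

```text
F [567.772  73.3    83.   ] [596.405  44.932 123.   ] [ 28.633 -28.368] 40.305961437502134
T [569.602  73.102  83.   ] [600.968  45.668 123.   ] [ 31.365 -27.434] 41.67014383115112
M [566.781  79.472  83.   ]
[ 0.059  0.326  1.783 -0.     1.031  1.965]
```

View pics/crank_b.png

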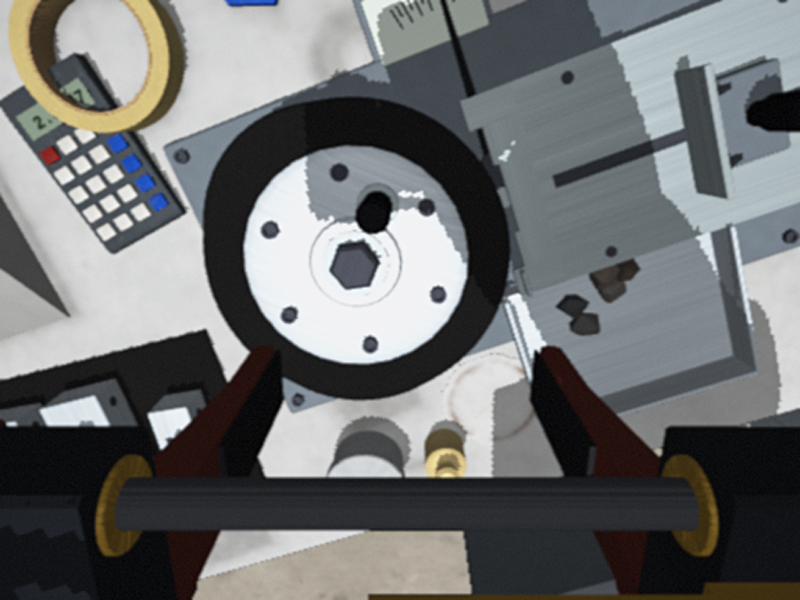

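Nut (355,265), crank top (374,213); the scale is cut off at the top edge (425,20). I'll check which gripper yaw keeps the scale in view all round the turn.

```bash
python3 - <<'E'
from m import *
C=ld("crank")
print(px2w(C,355/k,265/k,83),px2w(C,374/k,213/k,123))
p=viewer.camera_params("wrist")
for Z in (166,):
  for deg in (-80,-90,-100,-110,-120,-130,-140):
    out=[]
    for a in range(0,360,30):
        t=np.radians(a); P=fw(40*np.cos(t),40*np.sin(t),Z); T=np.eye(4); T[:3,:3]=R.from_quat(down(FX[2]+np.radians(deg))).as_matrix(); T[:3,3]=P
        pc=(p,T@p["tool_from_camera"]); uv=np.array([w2px(pc,fw(x,y,19)) for x in(110,128) for y in(-112,-80)])
        j=env.ik(P,down(FX[2]+np.radians(deg))); out.append((int(uv[:,1].min()),int(uv[:,0].min()),int(uv[:,0].max()),None if j is None else round(float(j[5]),2)))
    print(deg,out)
E
```

```text
[570.469  73.225  83.   ] [601.165  46.915 123.   ]
-80 [(97, 391, 444, 1.49), (94, 421, 474, 1.52), (76, 448, 503, 1.55), (45, 466, 523, 1.56), (10, 469, 528, 1.56), (-20, 456, 515, 1.53), (-36, 428, 488, 1.5), (-33, 395, 454, 1.46), (-11, 366, 423, 1.43), (22, 350, 405, 1.42), (56, 350, 404, 1.43), (84, 365, 418, 1.45)]
-90 [(73, 377, 428, 1.66), (65, 408, 460, 1.69), (41, 433, 487, 1.72), (6, 446, 502, 1.74), (-30, 443, 500, 1.73), (-58, 423, 481, 1.71), (-68, 391, 449, 1.67), (-58, 358, 414, 1.64), (-29, 332, 387, 1.61), (6, 322, 375, 1.6), (41, 328, 380, 1.6), (65, 349, 399, 1.63)]
-100 [(44, 357, 408, 1.83), (29, 387, 438, 1.87), (0, 409, 461, 1.9), (-38, 417, 470, 1.91), (-75, 407, 461, 1.91), (-99, 380, 436, 1.88), (-103, 345, 402, 1.85), (-85, 312, 369, 1.81), (-51, 291, 347, 1.78), (-12, 288, 342, 1.77), (21, 300, 353, 1.78), (41, 326, 377, 1.8)]
-110 [(18, 330, 385, 2.01), (-2, 358, 414, 2.04), (-36, 375, 432, 2.07), (-77, 375, 434, 2.08), (-112, 358, 419, 2.08), (-131, 327, 388, 2.06), (-127, 291, 353, 2.02), (-102, 261, 322, 1.98), (-63, 247, 306, 1.96), (-24, 250, 308, 
[... 193 characters left out ...]
, (-139, 235, 298, 2.2), (-107, 210, 273, 2.16), (-66, 203, 263, 2.13), (-27, 213, 272, 2.12), (0, 237, 294, 2.13), (8, 268, 325, 2.15)]
-130 [(-13, 267, 325, 2.36), (-45, 287, 346, 2.39), (-87, 291, 351, 2.42), (-126, 277, 339, 2.43), (-153, 247, 311, 2.43), (-157, 211, 274, 2.41), (-137, 180, 242, 2.37), (-101, 162, 222, 2.33), (-58, 162, 220, 2.31), (-22, 178, 235, 2.29), (-1, 206, 262, 2.3), (1, 238, 295, 2.33)]
-140 [(-19, 235, 289, 2.53), (-55, 248, 305, None), (-96, 245, 303, None), (-133, 224, 283, None), (-152, 191, 251, None), (-148, 156, 214, None), (-122, 129, 186, None), (-82, 119, 173, 2.51), (-41, 126, 179, 2.48), (-10, 148, 200, 2.47), (5, 178, 230, 2.48), (2, 209, 262, 2.5)]
```

```bash
sed -i 's/^FX=.*/FX=np.array([569.6,73.8,0.014])/' h.py; python3 - <<'E'
from h import *
c=[601.,46.5]; yaw=FX[2]-np.radians(80)
env.reach(c+[250],down(yaw)); set_gripper(50)
env.move_l(c+[190],rate=120); print(env.move_l(c+[166],rate=40,f_stop=8))
s0=env.read_state(); set_gripper(0); env.hold(.2); s=env.read_state(); print(s["width"],s0["force"],s["force"],s["tool_pos"],s["time_s"])
im,pc=shot("wrist","grip"); shot("scene","gripscene")
E
python3 - <<'E'
import cv2,numpy as np
a=cv2.imread("pics/grip.png"); b=cv2.imread("pics/gripscene.png")[150:270,200:360]
cv2.imwrite("pics/gripboth.png",np.hstack([cv2.resize(a,(400,300)),cv2.resize(b,(400,300),interpolation=cv2.INTER_CUBIC)]))
E
```

```text
False
18.232863291130965 [ 0.746 -0.358  0.41 ] [-3.225  4.712  2.084] [600.466  47.293 166.149] 29.1083
```

View pics/gripboth.png

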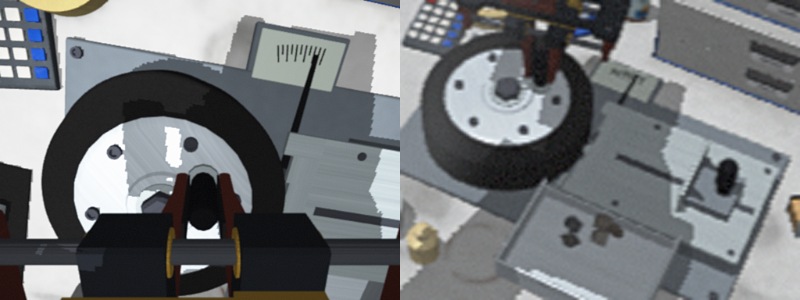

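Wrist view: the needle is clear on the scale, tip (315,57) at the plain end, and the fingers hold the crank at (205,195). I'll turn it in 12° steps and log the needle automatically from both cameras.

```bash
cat >> h.py <<'E'
WC=np.array([569.7,73.5])
def needle(im,pc,x0=109,x1=123):
    ys=np.arange(-125,-65,.5); xs=np.arange(x0,x1,1.)
    uv=np.array([[w2px(pc,fw(x,y,19)) for y in ys] for x in xs],np.float32)
    ok=((uv[...,1]>2)&(uv[...,1]<381)&(uv[...,0]>2)&(uv[...,0]<509)).all(1)
    if ok.sum()<4: return None,None
    g=cv2.cvtColor(im,cv2.COLOR_BGR2GRAY); p=cv2.remap(g,uv[ok,:,0],uv[ok,:,1],cv2.INTER_LINEAR).astype(float)
    d=np.median(p)-p.mean(0); d=np.clip(d-.4*d.max(),0,None); i=d.argmax(); w=np.abs(np.arange(len(d))-i)<10
    return (ys*d*w).sum()/(d*w).sum(), d.max()
def crank_to(a,rate=25,Z=166):
    env.move_l([WC[0]+40*np.cos(a),WC[1]+40*np.sin(a),Z],rate=rate)
E
python3 - <<'E'
from h import *
a0=np.radians(-39.6); rows=[]
for i in range(31):
    a=a0+np.radians(12*i); crank_to(a)
    s=env.read_state(); im=viewer.camera("wrist"); n=needle(im,campose("wrist",s))
    im2=viewer.camera("scene"); n2=needle(im2,campose("scene"),109,130)
    f=s["force"]; fr=f[0]*np.cos(a)+f[1]*np.sin(a); ft=-f[0]*np.sin(a)+f[1]*np.cos(a)
    rows.append((np.degrees(a),n[0] or np.nan,n[1] or 0,n2[0] or np.nan,n2[1] or 0,fr,ft,f[2])); print(np.array(rows[-1]).round(1))
    cv2.imwrite(f"pics/t{i:02d}.png",im)
    if np.linalg.norm(f)>30: print("FORCE"); break
np.save("turn.npy",rows); print(env.read_state()["time_s"],env.read_state()["width"])
E
```

```text
[ -39.6 -105.1   95.7 -108.1   40.2    0.7   -2.9    3. ]
[ -27.6 -105.    96.1 -108.    39.3    2.4   -2.4    2.1]
[ -15.6 -105.    97.1 -108.1   39.2    4.6   -2.3    0.2]
[  -3.6 -104.9   96.8 -108.1   39.     4.9   -1.9   -1.1]
[   8.4 -104.8   95.7 -108.    40.     5.9   -1.3   -1.6]
[  20.4 -104.7   96.7 -108.    40.2    6.9   -1.7   -1.8]
[  32.4 -104.6   96.5 -108.1   39.4    5.2   -2.5   -1.8]
[  44.4 -102.2   96.7 -105.6   45.3    6.4   -1.7   -2.5]
[  56.4  -97.6   96.3 -100.2   38.4    5.5   -1.9   -2.7]
[ 68.4   nan   0.  -98.1  42.4   4.8  -2.9  -1.9]
[ 80.4   nan   0.  -99.9  30.4   5.   -2.   -0.1]
[  92.4    nan    0.  -106.9   34.1    5.5   -1.5    1.7]
[ 104.4    nan    0.  -108.5   48.9    4.7   -2.7    1.6]
[ 116.4    nan    0.  -108.5   64.7    4.7   -2.6    4.4]
[ 128.4    nan    0.  -108.5   69.9    2.4   -1.2    5.7]
[ 140.4    nan    0.  -108.5   70.4    0.2   -1.3    5.7]
[ 152.4    nan    0.  -108.5   70.2   -3.7   -1.3    3.2]
[ 164.4    nan    0.  -108.5   70.    -5.4   -1.4    1.6]
[ 176.4    nan    0.  -100.9   72.2   -7.    -2.3    0.6]
[188.4   nan   0.  -93.1  71.4  -8.8  -3.5   0.3]
[200.4   nan   0.  -89.5  64.9  -9.   -2.7  -0.4]
[212.4   nan   0.  -90.8  67.1  -9.8  -1.9  -0.5]
[224.4 -95.  130.  -97.9  79.1 -10.7  -1.1  -0.6]
[ 236.4 -104.8  129.7  -66.6   88.1  -10.9   -0.1    1. ]
[ 248.4 -104.9  130.6  -68.7   93.3  -10.4   -1.3    4.6]
[ 260.4 -105.    88.3  -71.7   85.6   -8.6   -1.7    6.4]
[ 272.4 -105.2   83.2  -72.9   60.5   -6.3   -0.9    9.1]
[ 284.4 -105.2   85.3  -73.8   47.    -4.3   -1.5   10.8]
[ 296.4 -105.2   86.9 -108.    34.7   -1.4   -0.8    9.6]
[ 308.4 -105.1   90.5 -108.    38.4    1.2   -1.8    8. ]
[ 320.4 -105.1   95.1 -108.    40.7    2.9   -2.2    5.6]
47.0583 18.25877225650409
```

The plain tyre reads −108.4. The lesser bump is near 69° (+10) and the high spot near 203° (+19). I'll turn back slowly to 202.5°, check, release and look.

```bash
python3 - <<'E'
from h import *
def sc(): return needle(viewer.camera("scene"),campose("scene"),109,130)[0]
for a in list(np.arange(310,206,-12))+[208,202.5,197,202.5]:
    crank_to(np.radians(a))
    if a<215: print(a,sc())
env.hold(.3); print(sc()); set_gripper(50); env.hold(.3); print("released",sc())
s=env.read_state(); p=s["tool_pos"]; env.move_l([p[0],p[1],260],rate=120); print(sc())
env.reach(fw(40,-100,300),down(FX[2]-np.pi/2)); env.hold(.3); im,pc=shot("wrist","high"); print(needle(im,pc)); print(env.read_state()["time_s"])
E
```

```text
214 -92.06158831019833
208 -90.04756590136056
202.5 -89.4856582016254
197 -89.91687118992955
202.5 -89.46610740220191
-89.4940888972189
released -89.44015947807176
-89.50690146325705
(np.float64(-87.49635333627327), np.float64(73.37142857142857))
56.1
```

View pics/high_b.png

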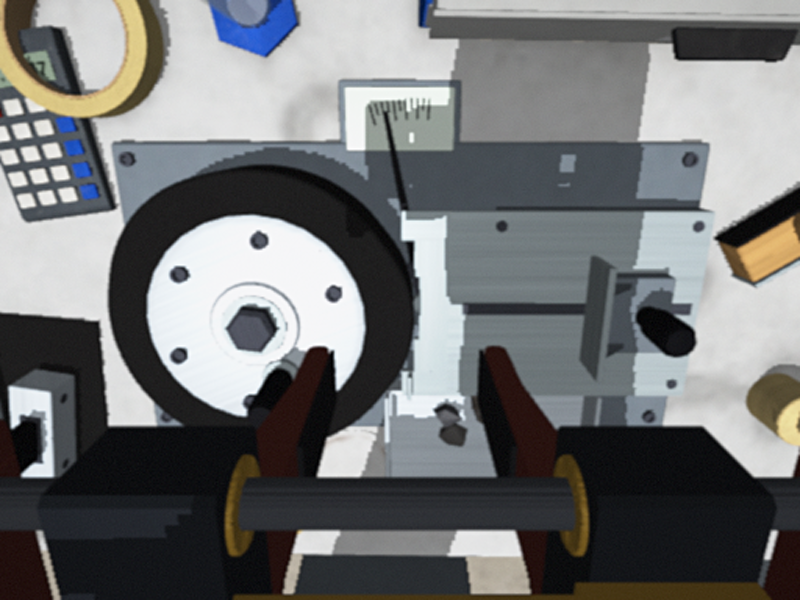

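The needle tip is at (386,112), far out and steady at the maximum (±5.5° reads lower on both sides); the wheel is released. Knob top is (676,333). Now the gauge: I'll check it is still where it was.

```bash
python3 - <<'E'
from m import *
H=ld("high"); P=px2w(H,678/k,334/k,100); d=P[:2]-FX[:2]; print("knob",P, "fix",d[0]+.014*d[1],d[1]-.014*d[0])
env.reach([540,395,250],down(np.pi/2)); set_gripper(88); env.hold(.2); shot("wrist","mat2"); print(env.read_state()["time_s"])
E
```

```text
knob [ 579.142 -186.571  100.   ] fix 5.896416851128551 -260.50502343246274
59.2
```

View pics/mat2_b.png

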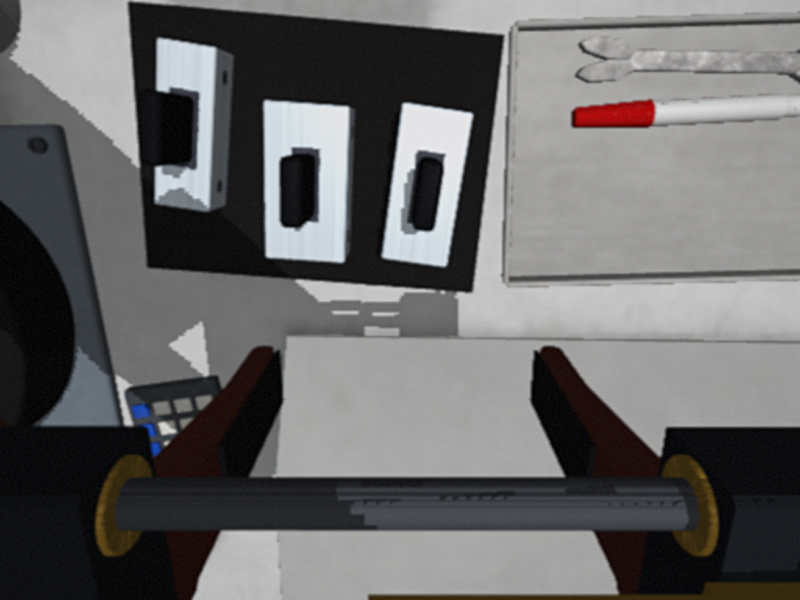

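The three gauges stand as before. The right one has corners (401,102), (473,113), (446,268), (381,258) and is the middle thickness. Grasping it.

```bash
python3 - <<'E'
from m import *
M2=ld("mat2")
q,r=fit([(M2,uv,P) for uv,P in zip([(401,102),(473,113),(446,268),(381,258)],[(-45,-20,33),(-45,20,33),(45,20,33),(45,-20,33)])],[488,405,-.13]); print(q,r.round(1).tolist())
c=np.array([px2w(M2,u/k,v/k,33) for u,v in [(401,102),(473,113),(446,268),(381,258)]]); print(np.linalg.norm(c-np.roll(c,-1,0),axis=1))
np.save("g40.npy",q); g=[q[0],q[1]]; yaw=q[2]+np.pi/2
env.reach(g+[190],down(yaw)); set_gripper(44); env.move_l(g+[140],rate=120); print(env.move_l(g+[121],rate=30,f_stop=6))
set_gripper(0); s=env.read_state(); print(s["width"],s["tool_pos"],s["force"])
if s["width"]>9:
    env.move_l(g+[210],rate=120); env.hold(.2); s=env.read_state(); print(s["width"],s["force"]); shot("wrist","g40held")
E
```

```text
[488.907 406.414  -0.143] [[0.5, -0.3], [-0.2, -0.4], [0.0, -0.1], [-0.3, 0.8]]
[40.397 89.865 39.869 89.291]
False
11.930279955109595 [488.869 406.326 120.987] [-0.284 -1.023  0.114]
11.65337429133655 [-0.692  0.26  -3.024]
```

View pics/g40held_b.png

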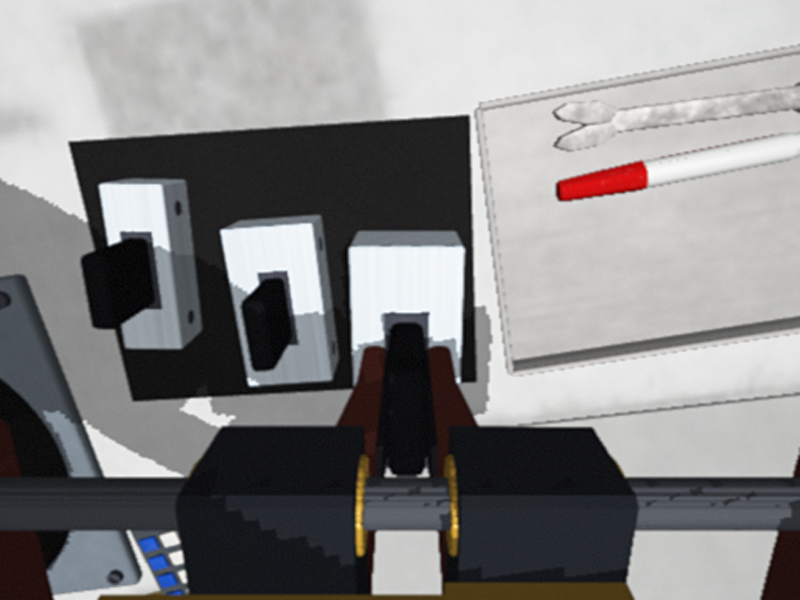

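The gauge is held square (fit 40.4/39.9 mm thick, 3.0 N weight), bar at (407,300). Setting it on the rest against the tyre, then pushing the guard up.

```bash
python3 - <<'E'
from h import *
def inv(p): d=np.array(p[:2])-FX[:2]; return np.array([d[0]+.014*d[1],d[1]-.014*d[0]])
def sc(): return needle(viewer.camera("scene"),campose("scene"),109,130)[0]
s=env.read_state(); p=s["tool_pos"]; env.move_l([p[0],p[1],280],rate=200)
q=down(FX[2]+np.pi/2); env.reach(fw(0,-135,270),q); env.move_l(fw(0,-135,170),rate=120)
print("rest",env.move_l(fw(0,-135,151),rate=12,f_stop=4)); s=env.read_state(); print(s["tool_pos"],s["force"])
z=s["tool_pos"][2]+.5
env.hold(.2)
print("tyre",env.move_l(fw(0,-118,z),rate=12,f_stop=5)); s=env.read_state(); print(inv(s["tool_pos"]),s["force"])
set_gripper(40); env.hold(.2); print("needle",sc())
env.move_l(fw(0,-126,250),rate=150); shot("scene","placed"); print(env.read_state()["time_s"])
E
```

```text
rest True
[571.468 -61.216 153.944] [-1.107  0.336  4.358]
tyre True
[  -0.018 -134.87 ] [-0.419 -0.761  4.297]
needle -70.93919183993724
70.25
```

```bash
python3 - <<'E'
from h import *
def inv(p): d=np.array(p[:2])-FX[:2]; return np.array([d[0]+.014*d[1],d[1]-.014*d[0]])
env.move_l(fw(0,-135,175),rate=150); env.move_l(fw(0,-135,154),rate=40)
set_gripper(0); s=env.read_state(); print(s["width"],inv(s["tool_pos"]),s["force"])
env.move_l(fw(0,-135,155.5),rate=20); env.hold(.2); print(env.read_state()["force"])
env.move_l(fw(0,-129,155.5),rate=20); env.hold(.2); s=env.read_state(); print(inv(s["tool_pos"]),s["force"])
print("tyre",env.move_l(fw(0,-118,155.5),rate=8,f_stop=5)); s=env.read_state(); print(inv(s["tool_pos"]),s["force"])
p=s["tool_pos"]; print("down",env.move_l([p[0],p[1],152],rate=10,f_stop=4),env.read_state()["tool_pos"],env.read_state()["force"])
print(env.read_state()["time_s"])
E
```

```text
11.375926177292873 [   0.067 -135.021] [ 0.547 -1.068  0.558]
[ 1.513  0.569 -3.725]
[   0.006 -129.042] [-0.176 -0.456 -3.803]
tyre True
[  -0.356 -123.979] [ 0.953 -2.856 -2.776]
down True [570.793 -50.241 154.121] [-1.586  0.178  5.045]
74.2083
```

```bash
sed -i 's/^FX=.*/FX=np.array([569.6,74.7,0.014])/' h.py; cat >> h.py <<'E'
def inv(p): d=np.array(p[:2])-FX[:2]; return np.array([d[0]+.014*d[1],d[1]-.014*d[0]])
def sc(): return needle(viewer.camera("scene"),campose("scene"),109,130)[0]
E
python3 - <<'E'
from h import *
set_gripper(40); env.hold(.1)
p=env.read_state()["tool_pos"]; env.move_l([p[0],p[1],240],rate=150)
q=down(FX[2]); env.reach(fw(0,-263,230),q); print("needle",sc()); set_gripper(60)
env.move_l(fw(0,-263,165),rate=120); print(env.move_l(fw(0,-263,143),rate=40,f_stop=6))
f0=env.read_state()["force"]; set_gripper(0); env.hold(.2); s=env.read_state(); print("w",s["width"],inv(s["tool_pos"]),f0,s["force"],s["time_s"])
shot("wrist","knob"); shot("scene","knobs")
a=cv2.imread("pics/knob.png"); b=cv2.imread("pics/knobs.png")[150:270,200:360]
cv2.imwrite("pics/knobboth.png",np.hstack([cv2.resize(a,(400,300)),cv2.resize(b,(400,300),interpolation=cv2.INTER_CUBIC)]))
E
```

```text
needle -90.3722337207451
False
w 21.20339190044537 [   0.058 -263.035] [ 0.214 -1.046 -0.309] [-0.191 -0.042  0.687] 79.7417
```

View pics/knobboth.png

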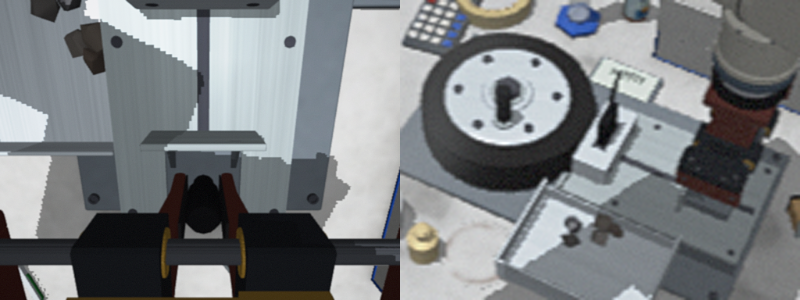

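The left view shows the fingers on the knob at (205,205); the right shows the gauge upright against the tyre at (605,140). Pushing the guard up.

```bash
python3 - <<'E'
from h import *
env.move_l(fw(0,-198,143),rate=40); env.hold(.2); s=env.read_state(); print(inv(s["tool_pos"]),s["force"],s["width"])
print("touch",env.move_l(fw(0,-168,143),rate=10,f_stop=9)); s=env.read_state(); print(inv(s["tool_pos"]),s["force"])
env.hold(.5); s=env.read_state(); print(inv(s["tool_pos"]),s["force"],"needle",sc())
shot("wrist","touch"); print(s["time_s"])
E
```

```text
[   0.039 -197.959] [-0.312 -2.948  3.738] 21.604565372795395
touch True
[   0.054 -180.239] [-0.279 -1.357  3.5  ]
[   0.028 -180.498] [-0.756  3.811  1.354] needle -118.67801337565878
84.0833
```

View pics/touch_b.png

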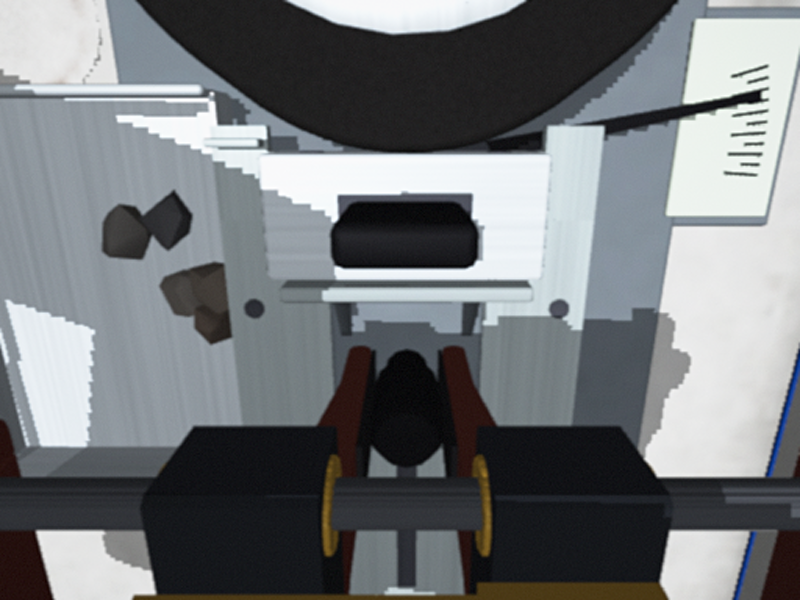

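The guard plate edge (rows 281–300) is right behind the gauge bar (rows 153–277). The needle is on the far side of the scale at (760,96). I'll compute the face gap.

```bash
python3 - <<'E'
from m import *
T=ld("touch")
for n,u,v,z in [("guard top front",406,281,73),("guard top back",406,289,73),("gauge near",406,277,66),("gauge far",406,153.5,66),("gauge NL",269,278,66),("gauge NR",543,277,66),("guard L",282,282,73),("guard R",532,281,73),("tyre",406,151,64),("tip",760,96,19)]:
    print(n,inv(px2w(T,u/k,v/k,z)))
im=cv2.imread("pics/touch.png"); g=cv2.cvtColor(im,cv2.COLOR_BGR2GRAY); print(g[90:104,165:170].mean(1).round(), g[170:198,190:330].mean(1).round())
s=env.read_state();print(needle(im,T),s["force"])
E
```

```text
guard top front [  -0.349 -142.537]
guard top back [  -0.35  -145.138]
gauge near [  -0.357 -143.224]
gauge far [  -0.347 -104.518]
gauge NL [ -44.826 -143.565]
gauge NR [  44.064 -143.221]
guard L [ -38.913 -142.864]
guard R [  38.796 -142.534]
tyre [  -0.349 -103.858]
tip [133.66  -85.297]
[ 91.  87.  88.  95. 116. 162. 238. 241. 221. 230. 241. 244. 246. 246.] [ 86. 132. 203. 229. 228. 227. 226. 223. 207. 134.  86.  82.  77.  95.
 157. 192. 207. 208. 205. 203. 201. 197. 174. 135. 132. 137. 138. 138.]
(np.float64(-88.53226281673541), np.float64(130.0285714285714)) [0.019 4.121 0.791]
```

Faces meet: gauge near edge −143.4, guard face about −143, gauge far edge at the tyre. I'll release the guard and lift the gauge out with jaws along x, so that closing cannot push the guard.

```bash
python3 - <<'E'
from h import *
set_gripper(45); env.hold(.2); p=env.read_state()["tool_pos"]; env.move_l([p[0],p[1],230],rate=100)
shot("scene","rel"); print("needle",sc())
set_gripper(70); env.reach(fw(0,-124.6,230),down(FX[2])); env.move_l(fw(0,-124.6,175),rate=100)
print(env.move_l(fw(0,-124.6,152.5),rate=30,f_stop=6)); set_gripper(0); env.hold(.2); s=env.read_state(); print("w",s["width"],inv(s["tool_pos"]),s["force"])
if s["width"]>30:
    p=s["tool_pos"]; env.move_l([p[0],p[1],190],rate=30); env.move_l([p[0],p[1],285],rate=120); env.hold(.2); s=env.read_state(); print(s["width"],s["force"],"needle",sc()); shot("wrist","lifted")
print(s["time_s"])
E
```

```text
needle -83.88463222416813
False
w 36.25786256299808 [  -0.135 -124.64 ] [-1.815 -0.149  2.305]
35.559623694808636 [ 0.634  0.066 -3.925] needle -100.20163257646837
91.975
```

```bash
python3 - <<'E'
from h import *
q=np.load("g40.npy"); g=[q[0],q[1]]
env.reach(g+[240],down(q[2])); env.move_l(g+[130],rate=120); print("down",env.move_l(g+[117.5],rate=12,f_stop=4),env.read_state()["tool_pos"])
set_gripper(70); env.hold(.2); env.move_l(g+[240],rate=120)
env.reach([540,330,330],down(np.pi/2)); env.hold(.3); shot("wrist","matend")
env.reach(fw(-20,-130,400),down(FX[2]-np.pi/2)); env.hold(.3); im,pc=shot("wrist","fixend"); print("needle wrist",needle(im,pc),"scene",sc(),env.read_state()["time_s"])
a=cv2.imread("pics/matend.png"); b=cv2.imread("pics/fixend.png"); cv2.imwrite("pics/end.png",np.hstack([a[:230],b[:230]])[:, :1024])
cv2.imwrite("pics/end.png",np.vstack([a[:225],b[:255]]) if False else cv2.resize(np.vstack([a[:230],b[:270]]),(614,600),interpolation=cv2.INTER_CUBIC))
E
```

```text
down True [488.843 406.334 119.566]
needle wrist (np.float64(-89.09889509349972), np.float64(102.47142857142856)) scene -90.35892030545153 102.225
```

View pics/end.png

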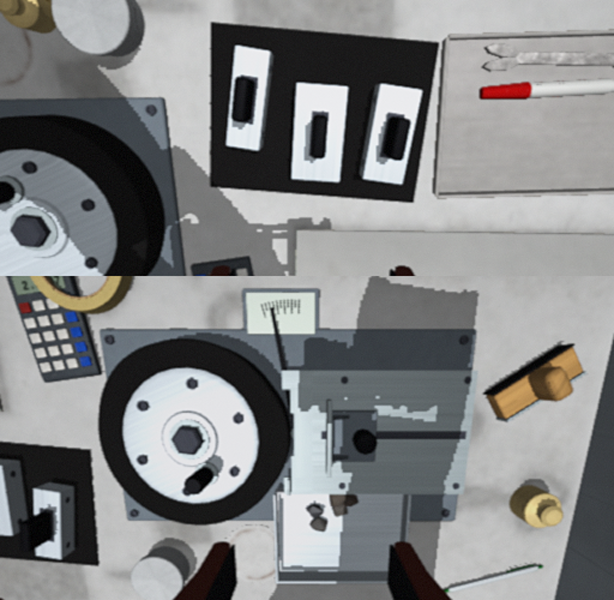

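The three gauges stand upright on the mat. The needle tip is at (271,305), the stones are in the tray, and the scraper is on the bench. One numeric check of the guard face before handing in.

```bash
python3 - <<'E'
from m import *
E_=ld("fixend"); g=cv2.cvtColor(cv2.imread("pics/fixend.png"),cv2.COLOR_BGR2GRAY)
for y in range(-160,-128,1):
    print(y,[int(g[int(round(v)),int(round(u))]) for x in(-25,-15,15,25) for u,v in [w2px(E_,fw(x,y,73))]],end="; ")
P=inv(px2w(E_,187/1.2,(438-276)/1.2,83)); print("\nnut",P)
E
```

```text
-160 [150, 63, 99, 42]; -159 [189, 74, 126, 46]; -158 [189, 74, 130, 41]; -157 [198, 84, 128, 41]; -156 [193, 85, 128, 41]; -155 [170, 86, 128, 43]; -154 [132, 86, 125, 43]; -153 [132, 83, 105, 43]; -152 [107, 70, 69, 42]; -151 [99, 66, 69, 42]; -150 [140, 122, 77, 57]; -149 [183, 122, 145, 85]; -148 [183, 180, 199, 99]; -147 [200, 200, 208, 96]; -146 [174, 173, 208, 96]; -145 [130, 125, 169, 84]; -144 [130, 125, 121, 124]; -143 [162, 159, 172, 184]; -142 [205, 205, 208, 209]; -141 [215, 210, 208, 209]; -140 [210, 210, 213, 208]; -139 [210, 209, 212, 206]; -138 [211, 209, 210, 208]; -137 [212, 209, 210, 209]; -136 [212, 210, 212, 209]; -135 [212, 210, 212, 209]; -134 [214, 210, 213, 209]; -133 [213, 211, 212, 209]; -132 [213, 212, 213, 208]; -131 [215, 211, 215, 210]; -130 [215, 211, 215, 210]; -129 [215, 213, 215, 211]; 
nut [ 2.62  -1.552]
```

```bash
python3 - <<'E'
from h import *
s=env.read_state(); print(s["force"],s["time_s"]); print(workorder.sign_off())
E
```

```text
[ 0.425  0.006 -0.257] 102.225
the job is handed in; nothing more can be done
None
```

I did the whole task and handed it in at 102 s of the 208 s allowed; the sign-off gave no verdict.

- **Stones:** One pass of the scraper swept the rest. The pictures show all five stones in the catch tray. I put the scraper back on the bench where it had stood.
- **Wheel:** I turned it once right round at about 0.6 rad/s. The lesser bump was near 69° of crank angle and the high spot near 203°. I stopped at 202.5°, and moving about 5.5° either way lowered the reading. The needle still read the maximum at the end (about −89 against −105 on the plain tyre, fixture y in mm).
- **Gauge and guard:** The gauge I used measured 40.4 and 39.9 mm thick. I stood it against the tyre, brought the guard up to touch it, then lifted it out with the jaws along x so that closing could not push the guard. It is back upright on the mat with the other two.
- **Last checks:** The guard's front edge measured y ≈ −145 mm, as it should be at 40 mm off. That check is only good to about 1–2 mm, against the ±2.5 mm allowed. The last pictures show the weights and tin standing, and the end force on the tool was about zero.

**Disagreements:**
- The first push of the gauge towards the tyre stopped early on a false force trigger, so I regripped it and repeated the push.
- Several needle readings from the scene camera were wrong because the arm hid the scale; I checked the end reading with the wrist camera instead.
- The wheel axis came out 2–3 mm apart between views.
- I viewed 16 pictures against the budget of 14.

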